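# Fetch the black-capped stain bottle from the reagent carousel

## Robot

A 7-joint arm with a two-finger parallel gripper is mounted at the origin on a cart in front of the work surface, level with it; the furniture and walls round the work are solid. World frame = base frame: x ahead of the robot, y to its left, z up, the work surface at z = 0. Lengths are in m, angles in rad, forces in N, time in s.
With the tool pointing down it reaches from about 0.35 to 0.9 m from the base axis. Payload 8.1 kg.
Tool frame: the origin (TCP) lies midway between the tips of the shut fingers; the grasp point (between the pads) lies arm.grasp_offset behind it (arm.grasp_offset is the distance from the TCP to the grasp point, in m); z points along the fingers, y is the line along which they close (so a half turn about z gives the same grasp; the last joint's range is limited). The gripper opens to 92 mm and grips with 3 to 60 N. Pads are 19 mm wide; open, the fingers measure 130 mm over their backs; the gripper's body (75 mm by 190 mm) begins 47 mm behind the grasp point.
Start: joints at [-1.256, 0.434, 0.025, 1.573, -0.012, 1.134, -0.075], TCP at [0.254, 0.571, 0.227] pointing down, gripper open.
Joint ranges: [-2.62, 2.62], [-0.44, 2.09], [-1.27, 1.32], [0.08, 2.57], [-1.32, 4.46], [0.12, 2], [-2.74, 2.74]. Speed limits (rad/s): [2.22, 2.22, 3.01, 3.01, 3.14, 3.14, 3.14].

## Interface

Orientations are given as a rotation vector (axis times angle).
In Python, from cell import observe, imaging, arm gives the robot as it stands.
- The arm moves only by the tool apply_moves, never from a script. Its argument "commands" is a list of rows, each a list of 5 numbers: the opening in per cent of the stroke, from 0 (shut) to 100 (fully open), then the shift along the world's x, y, z in units of 0.06 m (1.0 is 0.06 m), then the turn about the world's z in units of 0.5 rad (1.0 is 0.5 rad). A call has 1 to 12 rows; each row shifts and turns the commanded pose from where the row before left it; what a row does not reach is not made up. A row lasts 1/8 s, in which the tool goes at most 62.5 mm and 10.7 degrees, less where a joint would pass 70% of its speed; a pose out of reach is approached as far as the arm can. A call with a number of a shift or a turn outside -1 to 1 is refused whole. A call with a gripper value outside its range is refused whole. The fingers move at their own pace and stop on an object; "newtons" is the grip in N (left out, the last holds). Time passes only in rows, so rows that do not move let the fingers close. It gives the time, the measured TCP pose, the force, the opening and the grip force at its end, in the units of the state.
- observe(): the state, without advancing time (a new reading comes with each control period).
- imaging.get_image(name): name is "scene" or "top" or "wrist"; returns (picture, depth): 384x512x3 uint8, red, green, blue; 384x512 float32, m along the optical axis (not along the pixel's ray), 0 where there is no reading.
- imaging.camera_params(name): a dict with "camera_matrix" (3x3 intrinsics, pixels), "origin" and "rotation" of the camera in the world; the wrist camera has in their place "tool_from_camera" (4x4, takes a point from camera to tool coordinates, whose origin is the TCP and whose axes are the flange's). Camera axes: x right, y up, looking along -z (the intrinsics and any distortion apply to the point x, -y, -z); pixel columns grow to the right and rows downward; lengths in m; the calibration is good to about 2 mm. A picture is of the moment at which its call begins: read the wrist's pose just before it. camera_params takes no time and is no camera call.
- arm.sign_off(): hands the job in; it is judged then, once.
The state is a dict: "clock": time; "joints": joint angles; "dq": joint speeds; "joint_efforts": joint torques, N m; "position": TCP position; "ee_rot": TCP orientation; "force": force on the tool from outside, world axes, zero at the start; "ft_torque": the same for the moment, N m; "width": opening from 0.0 (shut) to 1.0 (fully open); "gripper_force": force on a finger pad.
Only numpy, scipy, OpenCV 4.12 (cv2) and the standard library are available. Lean on these libraries where they do the work, as an engineer would, in place of code of your own. Each camera call takes 0.05 s, during which the arm holds its last target. There are 200 camera calls.

## Task

The reagent carousel keeps its stain bottles under a clear cover; only the compartment at the open front slot can be reached. Turn the carousel by the red bar on top until the brown bottle with the black cap stands in the open slot, then take that bottle out and stand it upright in the round steel tray, letting go of it.

Things in the scene. Friction and masses are not known exactly. Their poses are not given: they have to be found in the camera images.
- black_cap: brown bottle with a black screw cap, the only black cap on the carousel (four others have white caps). 27 mm across, 61 mm high: body 51 mm, then the cap, 21 mm across; 30 g, loose. Origin: centre of its underside, z up. Starts in a compartment next to the front one, left or right, under the clear cover, 100 mm from the axis, and rides with the carousel.
- carousel: white turning disc, 272 mm wide; low friction, stays where left; turn it smoothly, bottles can tip. Origin on its axis at bench height, z up; x, y turn with it. Deck at z 22 mm; rim, 5 dividers to z 33; each bottle stands on the deck in a ring seat, 31 mm inside, 37 outside, top at z 44. Red bar grip on the axis along its x: 50 x 14 mm, z 106 to 138 mm, on a 34 mm collar and 22 mm post. A turn of at most 1.5 rad, left or right, brings the bottle to the front.
- housing: fixed 304 mm square housing: grey base, clear walls and roof (z 90 to 94 mm, blue trim to 96). Origin: centre of its underside, on the disc's axis; its -x points out of the open slot, roughly to the robot. The blue-edged slot, open above and in front, is 136 mm wide (y -68 to 68 mm), from the front (x -152) back past the hub to x 43. In it the bottle comes to about x -100, y 0 mm.
- tray: fixed low round steel tray on the bench to the right, 114 mm across, floor 3 mm thick, rim 7 mm high, inner floor about 104 mm across. Origin: centre of its underside, z up.
Things that resemble listed ones, but are neither listed nor needed, are in the scene too. What is shaped like the tray but yellow is not meant.

How it is judged:
On the way:
1. the black-capped bottle, upright in its own compartment, has come to the open slot: within 55 mm of the slot's centre line, over 60 mm in front of the axis (x of black_cap in the frame of housing below -0.06 m and y of black_cap in the frame of housing between -0.055 and 0.055 m and height (world z) of black_cap below 0.03 m and angle between black_cap's own z axis and vertical below 0.17 rad and x of black_cap in the frame of carousel between -0.062 and 0 m and (y of black_cap in the frame of carousel above 0.07 m or y of black_cap in the frame of carousel below -0.07 m)), for 0.2 s.
At the end, for the whole second after the job is handed in: the black-capped bottle stands at rest on the floor of the tray, upright to within 8 degrees, anywhere inside its rim (centre within 40 mm of the tray's centre), released (horizontal distance between black_cap and tray below 0.04 m and z of black_cap in the frame of tray below 0.01 m and angle between black_cap's own z axis and vertical below 0.15 rad and linear speed of black_cap below 0.02 m/s); the robot touches nothing.
It also fails if it takes over 70 s, if anything falls off the work surface, if the arm or the gripper's body presses on something with over 40 N, if the wrist force passes 120 N, or if a joint passes its speed limit or range.

## Working session

There is one attempt and no reset: what is moved stays moved. The work goes in short steps, Python scripts to look and compute and a tool call to move; the robot and the scene stay as the last step left them, time stands still between calls to the robot, and variables do not carry over. Pictures are saved under pics/ and viewed, at most 10 in all, crops included, and the job is handed in when it is done.

Besides the shell and the picture viewer there is one more tool, called after "Request:" as name(argument=value, ...), one argument or row to a line, values as JSON. apply_moves: Moves the arm, as the interface text tells. Its arguments: {"type":"object","properties":{"commands":{"type":"array"},"newtons":{"type":"number"}},"required":["commands"]}

```bash
mkdir -p pics; ls; python3 - <<'E'
from cell import observe, imaging, arm
import cv2, numpy as np
s=observe();print({k:np.round(s[k],3) for k in ('clock','position','ee_rot','width','force')},arm.grasp_offset)
a=[]
for n in('top','scene'):
    p,d=imaging.get_image(n);np.savez(''+n,p=p,d=d);c=imaging.camera_params(n);print(n,c)
    a.append(p)
cv2.imwrite('pics/a.png',cv2.cvtColor(cv2.resize(np.hstack(a),(800,300),interpolation=cv2.INTER_AREA),cv2.COLOR_RGB2BGR))
cv2.imwrite('pics/top.png',cv2.cvtColor(cv2.resize(a[0],(784,588)),cv2.COLOR_RGB2BGR))
E
```

```text
pics
{'clock': np.float64(0.0), 'position': array([0.253, 0.571, 0.226]), 'ee_rot': array([-6.520e-01, -3.073e+00,  2.000e-03]), 'width': np.float64(1.001), 'force': array([-0.169, -0.994,  0.341])} 0.0188
top {'camera_matrix': array([[380.38783118,   0.        , 255.98521913],
       [  0.        , 380.38783118, 188.40788019],
       [  0.        ,   0.        ,   1.        ]]), 'origin': array([ 0.41909645, -0.15884229,  1.22673703]), 'rotation': array([ 0.08145741, -0.07748107, -1.54428688])}
scene {'camera_matrix': array([[489.50358023,   0.        , 257.49605306],
       [  0.        , 489.50358023, 193.14769046],
       [  0.        ,   0.        ,   1.        ]]), 'origin': array([-0.43095822,  0.47355065,  0.62596573]), 'rotation': array([ 0.63856292, -1.18639324, -1.86316353])}
```

View pics/top.png

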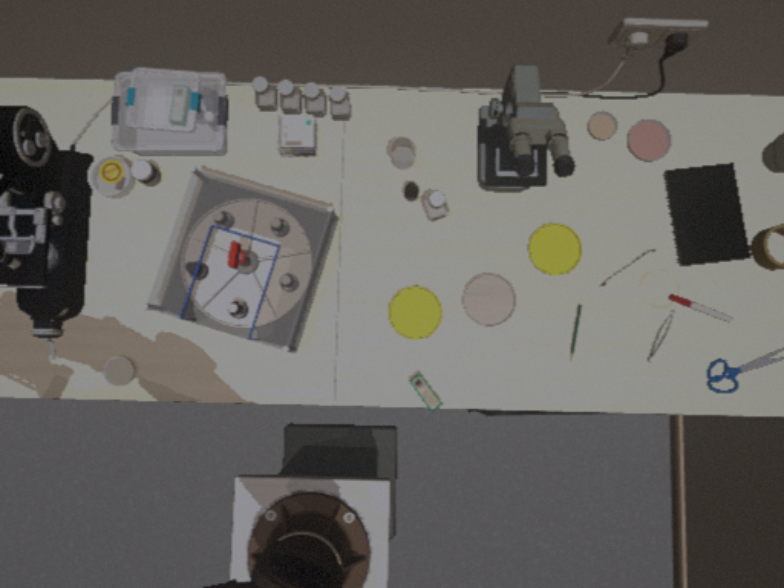

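View pics/a.png

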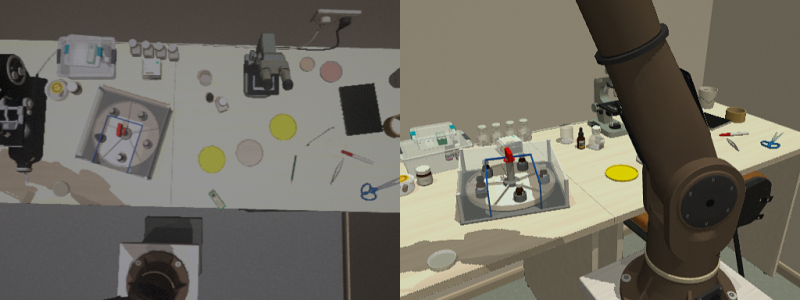

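The top view shows the carousel around (245,260), with a dark-capped bottle at (197,270), left of the front one at (237,308). The tray candidate is the pinkish-grey disc at (489,299), between two yellow discs at (415,312) and (555,248). The pink disc at (648,140) and the small discs at (120,370) and (601,125) are lookalikes.

```bash
cat > h.py <<'E'
import cv2, numpy as np
from scipy.spatial.transform import Rotation as R
from cell import observe, imaging, arm
def pose(n,s=None):
    c=imaging.camera_params(n)
    if 'origin' in c: return c['camera_matrix'],np.array(c['origin']),R.from_rotvec(c['rotation']).as_matrix()
    T=np.eye(4);T[:3,:3]=R.from_rotvec(s['ee_rot']).as_matrix();T[:3,3]=s['position'];T=T@c['tool_from_camera']
    return c['camera_matrix'],T[:3,3],T[:3,:3]
def ray(P,u,v,z):
    K,o,Rm=P; d=Rm@np.array([(u-K[0,2])/K[0,0],-(v-K[1,2])/K[1,1],-1]); return o+d*(z-o[2])/d[2]
def proj(P,X):
    K,o,Rm=P; q=Rm.T@(np.array(X)-o); return K[0,0]*q[0]/-q[2]+K[0,2], K[1,1]*-q[1]/-q[2]+K[1,2]
def save(n,p): cv2.imwrite(n,cv2.cvtColor(p,cv2.COLOR_RGB2BGR))
E
python3 - <<'E'
from h import *
P=pose('top');p=np.load('top.npz')['p'];k=512/784
hsv=cv2.cvtColor(p,cv2.COLOR_RGB2HSV)
red=cv2.inRange(hsv,(0,170,90),(8,255,255))|cv2.inRange(hsv,(172,170,90),(180,255,255))
red[:, :130]=0;red[:,180:]=0
ys,xs=np.nonzero(red);print('red',len(xs),xs.mean(),ys.mean(),ray(P,xs.mean(),ys.mean(),.135))
print('rect',cv2.minAreaRect(np.c_[xs,ys].astype(np.float32)))
blue=cv2.inRange(hsv,(105,110,60),(130,255,255));blue[:,:100]=0;blue[:,200:]=0
ys,xs=np.nonzero(blue);print('blue rect',cv2.boxPoints(cv2.minAreaRect(np.c_[xs,ys].astype(np.float32))))
for n,u,v,z in[('hub',247,262,.1),('capL',197,270,.08),('front',237,308,.08),('trim TL',213,226,.096),('trim TR',279,244,.096),('trim BL',182,317,.096),('trim BR',251,337,.05),('tray',489,299,.007)]:
    print(n,np.round(ray(P,u*k,v*k,z),3))
for (u,v,r) in [(489,299,30),(648,140,25),(120,370,20)]:
    u,v=int(u*k),int(v*k);print(p[v,u],hsv[v,u])
g=cv2.cvtColor(p,cv2.COLOR_RGB2GRAY)
print(cv2.HoughCircles(cv2.medianBlur(g,3)[150:250,240:400],cv2.HOUGH_GRADIENT,1,20,param1=60,param2=18,minRadius=12,maxRadius=25))
save('pics/crop.png',cv2.resize(p[100:240,90:350],(780,420),interpolation=cv2.INTER_CUBIC))
s=np.load('scene.npz')['p'];save('pics/crops.png',cv2.resize(s[170:310,50:270],(770,490),interpolation=cv2.INTER_CUBIC))
E
```

```text
red 49 152.3877551020408 165.89795918367346 [0.58844023 0.14768083 0.135     ]
rect ((154.5, 166.0), (14.0, 9.0), 90.0)
blue rect [[117.25704 206.76361]
 [136.65477 145.79926]
 [181.81049 160.16699]
 [162.41277 221.13135]]
hub [0.579 0.13  0.1  ]
capL [0.563 0.234 0.08 ]
front [0.49 0.15 0.08]
trim TL [0.649 0.202 0.096]
trim TR [0.617 0.07  0.096]
trim BL [0.468 0.252 0.096]
trim BR [0.434 0.127 0.05 ]
tray [ 0.526 -0.358  0.007]
[142 134 127] [ 14  27 142]
[129 103  97] [  6  63 129]
[119 113 105] [ 17  30 119]
[[[121.5  11.5  17.9]
  [ 30.5  54.5  18.1]
  [ 77.5  44.5  16.6]]]
```

View pics/crop.png

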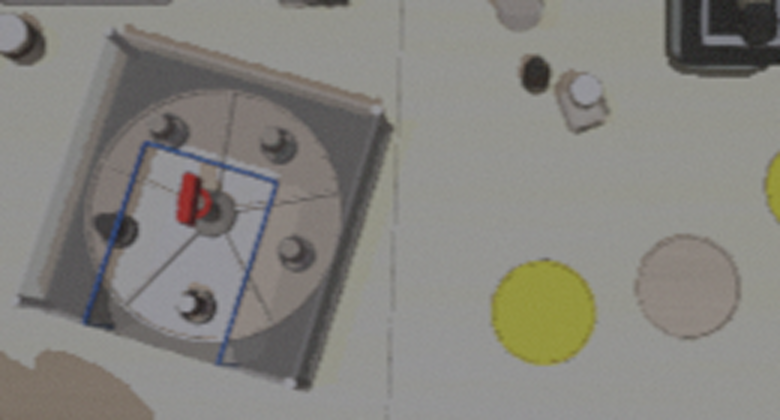

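View pics/crops.png

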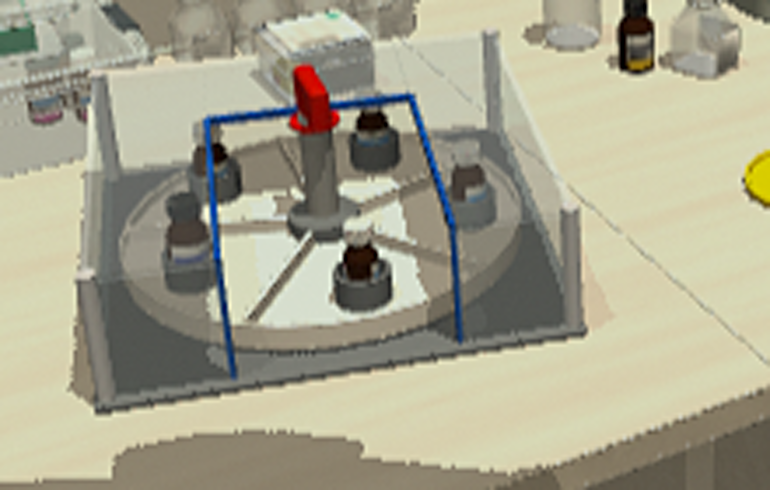

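Only one capped bottle on the carousel is black: top-crop (115,230), and the dark cap at scene-crop (183,210). The dark dropper bottle at top-crop (536,73) and the white-capped bottles are not it. The bottle is to the left, so the carousel must turn about +1.05 rad. The axis is near (0.590, 0.147), the red bar lies roughly along world x, and the grey disc at top-crop (688,287) is the tray.

Request:
apply_moves(
  commands=[
    [100,0.19,-0.89,0,0.07],
    [100,0.19,-0.89,0,0.07],
    [100,0.19,-0.89,0,0.07],
    [100,0.19,-0.89,0,0.07],
    [100,0.19,-0.89,0,0.07],
    [100,0.19,-0.89,0,0.07],
    [100,0.75,-0.29,0,0.07],
    [100,0.75,-0.29,0,0.07],
    [100,0.75,-0.29,0,0.07],
    [100,0.75,-0.29,0,0.07],
    [100,0.75,-0.29,0,0.07],
    [100,0.75,-0.29,0,0.07],
  ],
)

```text
clock: 1.6
position: [0.5932, 0.1458, 0.2263]
ee_rot: [0.006, -3.141, 0.0]
force: [0.7, 0.6, -0.2]
width: 1.001
gripper_force: 0.0
```

```bash
python3 - <<'E'
from h import *
s=observe();p,d=imaging.get_image('wrist');s=observe();P=pose('wrist',s)
print(s['clock'],s['position'],s['ee_rot'],s['joints'])
hsv=cv2.cvtColor(p,cv2.COLOR_RGB2HSV)
red=cv2.inRange(hsv,(0,150,60),(8,255,255))|cv2.inRange(hsv,(172,150,60),(180,255,255))
ys,xs=np.nonzero(red)
# top face points via depth
K,o,Rm=P;dd=d[ys,xs]
q=np.c_[(xs-K[0,2])/K[0,0]*dd,-(ys-K[1,2])/K[1,1]*dd,-dd]@Rm.T+o
t=q[(q[:,2]>.133)&(dd>0)];print(len(xs),len(t),q[:,2].max())
r=cv2.minAreaRect((t[:,:2]*1000).astype(np.float32));print(r,cv2.boxPoints(r))
save('pics/w1.png',p);np.savez('w1',p=p,d=d,pos=s['position'],rot=s['ee_rot'])
E
```

```text
1.65 [0.59835251 0.14162249 0.22608918] [-1.40936044e-03  3.13849621e+00 -4.47171432e-03] [-0.49175744  0.4190771   0.24438088  1.61664323 -0.10579447  1.11694353
  1.35020898]
1038 799 0.38461658155790235
((593.5420532226562, 145.28619384765625), (13.837120056152344, 48.93619918823242), 83.37693786621094) [[568.4393  141.23589]
 [617.0489  135.59172]
 [618.64484 149.3365 ]
 [570.0352  154.98067]]
```

View pics/w1.png

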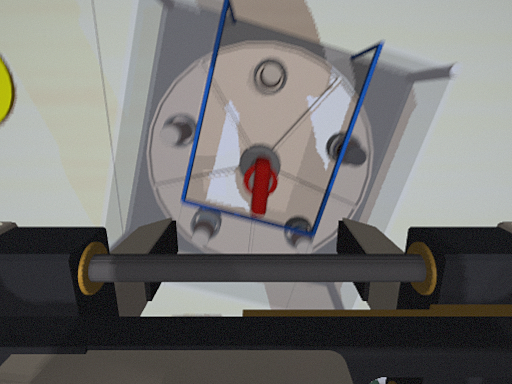

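The bar's centre is at (0.5935, 0.1453) with its long axis at -0.115 rad (wrist pixel 260,190). The black bottle is at pixel (347,150). I'll align first, then descend.

Request:
apply_moves(
  commands=[
    [60,0,0,0,-0.12],
    [60,0,0,0,-0.11],
    [60,0,0,-0.3,0],
    [60,0,0,-0.3,0],
    [60,0,0,0,0],
  ],
)

```text
clock: 2.28
position: [0.5908, 0.1462, 0.1892]
ee_rot: [-0.177, -3.133, 0.002]
force: [-0.2, 0.4, -0.2]
width: 0.605
gripper_force: 0.0
```

Request:
apply_moves(
  commands=[
    [60,0.04,-0.02,-0.3,0],
    [60,0,0,-0.3,0],
    [60,0,0,-0.3,0],
    [60,0,0,-0.3,0],
    [60,0,0,-0.08,0],
    [0,0,0,0,0],
    [0,0,0,0,0],
    [0,0,0,0,0],
    [0,0,0,0,0],
  ],
  newtons=15,
)

```text
clock: 3.4
position: [0.5948, 0.1465, 0.1144]
ee_rot: [0.177, 3.135, 0.003]
force: [4.3, 10.7, -4.8]
width: 0.214
gripper_force: 5.0
```

Request:
apply_moves(
  commands=[
    [0,0,0,0,0],
    [0,0,0,0,0],
    [0,0,0,0,0],
  ],
)

```text
clock: 3.78
position: [0.5952, 0.1494, 0.1144]
ee_rot: [0.173, 3.135, 0.007]
force: [3.1, 10.3, -4.2]
width: 0.149
gripper_force: 15.0
```

Request:
apply_moves(
  commands=[
    [0,0,0.06,0,0],
    [0,0,0,0,0.04],
    [0,0,0,0,0.08],
    [0,0,0,0,0.12],
    [0,0,0,0,0.12],
    [0,0,0,0,0.12],
    [0,0,0,0,0.12],
    [0,0,0,0,0.12],
    [0,0,0,0,0.12],
    [0,0,0,0,0.12],
    [0,0,0,0,0.08],
    [0,0,0,0,0.04],
  ],
)

```text
clock: 5.28
position: [0.5948, 0.152, 0.1144]
ee_rot: [-0.672, 3.067, 0.005]
force: [2.3, 10.6, -0.8]
width: 0.154
gripper_force: 15.0
```

Request:
apply_moves(
  commands=[
    [0,0,0.03,0,0.04],
    [0,0,0,0,0.08],
    [0,0,0,0,0.12],
    [0,0,0,0,0.12],
    [0,0,0,0,0.12],
    [0,0,0,0,0.12],
    [0,0,0,0,0.12],
    [0,0,0,0,0.12],
    [0,0,0,0,0.12],
    [0,0,0,0,0.08],
    [0,0,0,0,0.04],
    [0,0,0,0,0],
  ],
)

```text
clock: 6.78
position: [0.5931, 0.154, 0.1144]
ee_rot: [-1.467, 2.778, 0.006]
force: [-3.8, 10.1, 5.3]
width: 0.153
gripper_force: 15.0
```

Release and rise, then look.

Request:
apply_moves(
  commands=[
    [35,0,0,0,0],
    [35,0,0,0,0],
    [35,0,0,0,0],
    [35,0,0,0.3,0],
    [35,0,0,0.6,0],
    [35,-0.4,0,0.6,0],
    [35,-0.5,0,0.4,0],
    [35,-0.5,0,0,0],
    [35,0,0,0,0],
  ],
)

```text
clock: 7.9
position: [0.5091, 0.1508, 0.2298]
ee_rot: [-1.462, 2.779, -0.0]
force: [0.4, -0.0, -0.9]
width: 0.346
gripper_force: 0.0
```

```bash
python3 - <<'E'
from h import *
a=[]
s=observe();p,d=imaging.get_image('wrist');print(s['clock'],s['position'],s['ee_rot'],s['joints'].round(2))
np.savez('w2',p=p,d=d,pos=s['position'],rot=s['ee_rot'])
t,_=imaging.get_image('top');np.savez('top2',p=t)
save('pics/w2.png',np.hstack([cv2.resize(p,(480,360)),cv2.resize(t[110:240,90:205],(318,360))]))
E
```

```text
7.9 [0.50912316 0.15082501 0.22977091] [-1.46160562e+00  2.77926203e+00 -7.10239043e-05] [-0.34  0.28 -0.06  1.79  0.02  1.06  2.13]
```

View pics/w2.png

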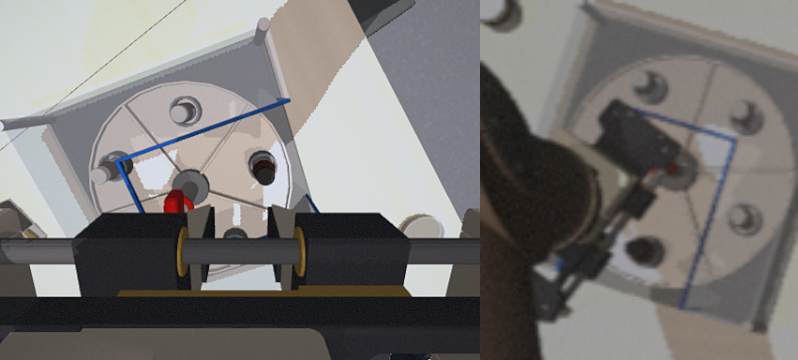

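The black-capped bottle now stands in the open slot (wrist pixel about 265,165; top inset 645,248). Next I'll measure its cap.

```bash
python3 - <<'E'
from h import *
w=np.load('w2.npz');p,d=w['p'],w['d'];P=pose('wrist',dict(position=w['pos'],ee_rot=w['rot']));K,o,Rm=P
v,u=np.mgrid[140:205,255:305];v=v.ravel();u=u.ravel();dd=d[v,u]
q=np.c_[(u-K[0,2])/K[0,0]*dd,-(v-K[1,2])/K[1,1]*dd,-dd]@Rm.T+o
g=p[v,u].max(1)
for lo,hi in((.076,.090),(.06,.075),(.04,.048)):
    m=(q[:,2]>lo)&(q[:,2]<hi)&(dd>0)
    if m.sum()>5:
        print(lo,m.sum(),np.median(q[m],0),cv2.minEnclosingCircle((q[m][:,:2]*1000).astype(np.float32)),np.median(g[m]))
E
```

```text
0.076 323 [0.49219197 0.17718621 0.08385196] ((492.699951171875, 178.25283813476562), 10.559656143188477) 40.0
0.06 133 [0.48957391 0.17032626 0.06350657] ((492.6234130859375, 177.73667907714844), 12.577757835388184) 35.0
0.04 224 [0.4878334  0.16814107 0.04436669] ((492.44012451171875, 177.29635620117188), 18.198692321777344) 95.5
```

Request:
apply_moves(
  commands=[
    [60,-0.1,0.15,0,-0.3],
    [60,-0.1,0.15,0,-0.3],
    [60,-0.08,0.15,0,-0.3],
    [60,0,0,0,-0.3],
    [60,0,0,0,-0.3],
    [60,0,0,0,-0.3],
    [60,0,0,0,-0.3],
    [60,0,0,0,-0.3],
    [60,0,0,0,0],
    [60,0,0,0,0],
    [60,0,0,0,0],
  ],
)

```text
clock: 9.38
position: [0.4938, 0.1776, 0.2279]
ee_rot: [0.362, 3.121, -0.0]
force: [0.6, 0.7, 0.2]
width: 0.603
gripper_force: 0.0
```

```bash
python3 - <<'E'
from h import *
s=observe();p,d=imaging.get_image('wrist');P=pose('wrist',s);K,o,Rm=P
print(s['position'],s['ee_rot'])
v,u=np.mgrid[0:384,0:512];v=v.ravel();u=u.ravel();dd=d.ravel()
q=np.c_[(u-K[0,2])/K[0,0]*dd,-(v-K[1,2])/K[1,1]*dd,-dd]@Rm.T+o
m=(q[:,2]>.076)&(q[:,2]<.09)&(dd>0)&(np.hypot(q[:,0]-.493,q[:,1]-.178)<.025)
print(m.sum(),cv2.minEnclosingCircle((q[m][:,:2]*1000).astype(np.float32)) if m.any() else '',np.median(q[m],0),proj(P,(.493,.178,.083)))
E
```

```text
[0.49383168 0.17756826 0.22793129] [ 3.62239009e-01  3.12061139e+00 -6.07619632e-05]
334 ((492.2705993652344, 178.84178161621094), 10.592977523803711) [0.49132293 0.17907458 0.0838682 ] (np.float64(257.2880057687545), np.float64(175.78780829469386))
```

Request:
apply_moves(
  commands=[
    [60,-0.02,0.02,-0.5,0],
    [60,0,0,-0.5,0],
    [60,0,0,-0.5,0],
    [60,0,0,-0.5,0],
    [60,0,0,-0.4,0],
    [60,0,0,-0.3,0],
    [60,0,0,-0.27,0],
    [60,0,0,0,0],
    [60,0,0,0,0],
  ],
)

```text
clock: 10.55
position: [0.4928, 0.179, 0.0502]
ee_rot: [0.365, 3.12, 0.001]
force: [0.2, -0.6, -0.7]
width: 0.604
gripper_force: 0.0
```

Request:
apply_moves(
  commands=[
    [0,0,0,0,0],
    [0,0,0,0,0],
    [0,0,0,0,0],
    [0,0,0,0,0],
    [0,0,0,0,0],
    [0,0,0,0,0],
  ],
  newtons=10,
)

```text
clock: 11.3
position: [0.4926, 0.1789, 0.0499]
ee_rot: [0.365, 3.12, 0.0]
force: [0.7, 0.3, 3.3]
width: 0.292
gripper_force: 10.0
```

Request:
apply_moves(
  commands=[
    [0,0,0,0.15,0],
    [0,0,0,0.35,0],
    [0,0,0,0.45,0],
    [0,0,0,0.45,0],
    [0,0,0,0.45,0],
    [0,0,0,0.45,0],
    [0,0,0,0.35,0],
    [0,0,0,0.15,0],
    [0,0,0,0,0],
  ],
)

```text
clock: 12.42
position: [0.4925, 0.1789, 0.218]
ee_rot: [0.365, 3.12, 0.001]
force: [-0.1, 0.6, -0.5]
width: 0.293
gripper_force: 10.0
```

Request:
apply_moves(
  commands=[
    [0,0.04,-0.3,0,0],
    [0,0.05,-0.6,0,0],
    [0,0.05,-0.85,0,0],
    [0,0.05,-0.85,0,0],
    [0,0.05,-0.85,0,0],
    [0,0.05,-0.85,0,0],
    [0,0.05,-0.85,0,0],
    [0,0.05,-0.85,0,0],
    [0,0.05,-0.8,0,0],
    [0,0.05,-0.6,0,0],
    [0,0.03,-0.4,0,0],
    [0,0.02,-0.15,0,0],
  ],
)

```text
clock: 13.92
position: [0.5231, -0.3007, 0.2167]
ee_rot: [-0.37, -3.118, 0.001]
force: [-0.3, 0.2, -0.3]
width: 0.293
gripper_force: 10.0
```

Request:
apply_moves(
  commands=[
    [0,0.01,-0.3,0,0],
    [0,0.01,-0.4,0,0],
    [0,0,-0.2,0,0],
    [0,0,-0.1,0,0],
    [0,0,0,0,0],
    [0,0,0,0,0],
  ],
)

```text
clock: 14.68
position: [0.5263, -0.3572, 0.2177]
ee_rot: [-0.363, -3.12, -0.001]
force: [0.5, 0.9, -0.3]
width: 0.291
gripper_force: 10.0
```

```bash
python3 - <<'E'
from h import *
s=observe();p,d=imaging.get_image('wrist');P=pose('wrist',s)
print(s['clock'],s['position'],s['ee_rot'],s['joints'].round(2),s['width'])
print('tray from top view projects to',proj(P,(.526,-.358,.007)))
np.savez('w3',p=p,d=d,pos=s['position'],rot=s['ee_rot']);save('pics/w3.png',p)
E
```

```text
14.675 [ 0.52628233 -0.35721796  0.21768899] [-3.63378815e-01 -3.12045184e+00 -1.02958122e-03] [ 0.28  0.47  0.35  1.58 -0.17  1.13  2.01] 0.29116065625546356
tray from top view projects to (np.float64(256.2685404371016), np.float64(163.8798216419571))
```

View pics/w3.png

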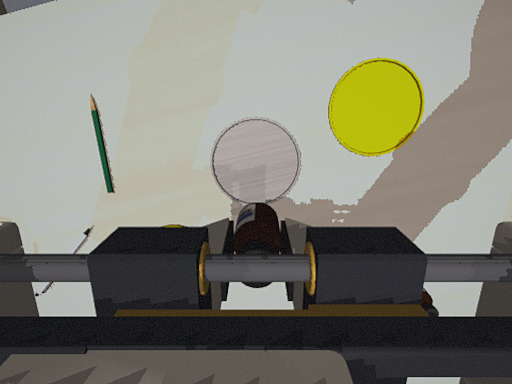

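The grey tray is centred at about (256,161) in the wrist view, agreeing with the top-view estimate, and the bottle is held upright. Lowering.

Request:
apply_moves(
  commands=[
    [0,0,0,-0.3,0],
    [0,0,0,-0.45,0],
    [0,0,0,-0.5,0],
    [0,0,0,-0.5,0],
    [0,0,0,-0.5,0],
    [0,0,0,-0.4,0],
    [0,0,0,-0.2,0],
    [0,0,0,-0.12,0],
    [0,0,0,-0.08,0],
    [0,0,0,0,0],
    [0,0,0,0,0],
  ],
)

```text
clock: 16.1
position: [0.5264, -0.3584, 0.0353]
ee_rot: [0.365, 3.119, -0.0]
force: [-0.2, -0.5, -1.2]
width: 0.291
gripper_force: 10.0
```

Request:
apply_moves(
  commands=[
    [0,0,0,-0.04,0],
    [0,0,0,-0.03,0],
    [0,0,0,0,0],
    [0,0,0,0,0],
  ],
)

```text
clock: 16.6
position: [0.5263, -0.358, 0.0308]
ee_rot: [0.365, 3.12, 0.0]
force: [-1.5, 1.1, 4.0]
width: 0.294
gripper_force: 10.0
```

Contact (about 4 N upward), so I'll release and rise.

Request:
apply_moves(
  commands=[
    [45,0,0,0,0],
    [60,0,0,0,0],
    [60,0,0,0,0],
    [60,0,0,0,0],
    [60,0,0,0.2,0],
    [60,0,0,0.4,0],
    [60,0,0,0.5,0],
    [60,0,0,0.5,0],
    [60,0,0,0.5,0],
    [60,-0.5,0,0.4,0],
    [60,-0.5,0,0,0],
    [60,0,0,0,0],
  ],
)

```text
clock: 18.1
position: [0.4639, -0.359, 0.182]
ee_rot: [0.369, 3.119, -0.001]
force: [-0.1, 0.5, -0.1]
width: 0.6
gripper_force: 0.0
```

```bash
python3 - <<'E'
from h import *
s=observe();p,d=imaging.get_image('wrist');print(s['clock'],s['position'],s['width'],s['force'])
save('pics/w4.png',p)
E
```

```text
18.1 [ 0.46385972 -0.35902821  0.18200827] 0.600103994959327 [-0.14159422  0.45395186 -0.12108994]
```

View pics/w4.png

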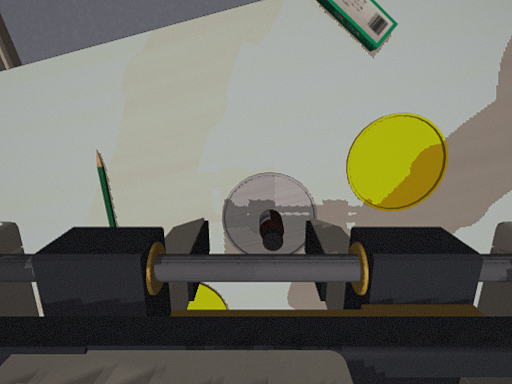

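The bottle stands upright near the centre of the grey tray (about 270,215), released and clear of the fingers.

```bash
python3 -c "
from cell import arm;print(arm.sign_off())"
```

```text
the job is handed in; nothing more can be done
None
```

I turned the carousel until the black-capped bottle was in the open slot, then stood the bottle upright in the round steel tray and released it. I handed the job in at about 18 s; no verdict came back.

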